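# Hang the pail on the scale by its bail

## Task

Swing the little pail's folded-down wire bail upright while the pail stays standing where it is, then lift the pail by the bail and hang it on the sprung scale with the bail wire in the notches of both prongs, and let go. Set it down on the scale gently: the scale must never be jerked, dropped onto or pushed down much harder than the pail's own weight. Keep the pail upright and do not shift the things standing around.

Things in the scene. Friction and masses are not known exactly. Their poses are not given: they have to be found in the camera images.
- pail: small open steel pail, 100 mm across the rim, 80 mm at the foot, 85 mm high, 0.38 to 0.6 kg, weighted floor; origin under the centre of its foot, z up. The bail's pivots stand at y = +-57 mm, 78 mm above the origin. The folded bail lies out toward the pail's own -x side.
- bail (a joint): angle of the bail: 0 = upright over the pail, grows to about 1.6 rad as it lies folded down toward the pail's -x side (1.57 = level). It is held by light friction in its pivots (about 0.03 N m) and stays where it is left.
- bail_grip (a point): middle of the bail's straight top run, on the wire's axis, 105 mm from the pivot axis (183 mm above the pail's foot when upright). Here a pale wooden sleeve, 10 mm thick and 44 mm long, turns easily on the wire, its axis along the pail's y; on either side of it 25 mm of bare dark wire 5 mm thick leads to the corners. When folded, about 50 mm of open space lies between the sleeve and the pail's rim, so open the fingers only part way there.
- scale_stand: fixed hanging scale: grey foot plate 150 x 120 x 10 mm, upright post 295 mm high, white head with a blank dial, steel yoke of two parallel prongs pointing to its -x. Origin on the worktop under the post's axis. Prong axes at y = +-36 mm, 8 mm thick, 64 mm free between them; the crossbar joining them is at x = -22 mm.
- notch_mid (a point): point on the scale midway between the prongs, at x = -100 mm, where each prong has a V notch 40 mm long. Marks x and y only: the head is clamped at an unreported height, so an unloaded 5 mm wire in the notches has its axis anywhere from 225 to 265 mm above the worktop. The yoke is sprung: it sinks about 0.4 mm per newton, up to 25 mm; over 15 N on it is too much.
- prong_tips (a point): point midway between the prongs' upturned tips, 22 mm in front of the notches; marks x and y only. The tips rise 17 mm above the notch bottoms. The bail comes in from this side, its top run over the tips and parallel to the scale's y, the pail's rim below the prongs.
- kitchen_timer: red and white kitchen timer, 63 mm across, 46 mm high, standing between pail and scale (not the one in the wooden tray), a bystander; origin under its centre
- salt_shaker: grey-topped salt shaker, 44 mm across, 90 mm high, a bystander; origin under its centre
- pill_bottle: small white bottle, 35 mm across, 70 mm high, a bystander; origin under its centre
- matchbox: matchbox, 36 x 53 x 15 mm, near the front edge (not the one in the wooden tray), a bystander; origin under its centre
Things that resemble listed ones, but are neither listed nor needed, are in the scene too. What is shaped like the pail but pink is not meant.

How it is judged:
By the outcome, as a careful person would: the job done as asked, in the order asked, and still so for the second after the job is handed in, with the robot touching nothing.
It also fails if it takes over 72 s, if anything falls off the work surface, if the arm or the gripper's body presses on something with over 40 N, if the wrist force passes 120 N, or if a joint passes its speed limit or range.

## Robot

A 7-joint arm with a two-finger parallel gripper is mounted at the origin on a cart in front of the work surface, level with it; the furniture and walls round the work are solid. World frame = base frame: x ahead of the robot, y to its left, z up, the work surface at z = 0. Lengths are in m, angles in rad, forces in N, time in s.
With the tool pointing down it reaches from about 0.4 to 0.9 m from the base axis. Payload 5.6 kg.
Tool frame: the origin (TCP) lies midway between the tips of the shut fingers; the grasp point (between the pads) lies 19 mm behind it; z points along the fingers, y is the line along which they close (so a half turn about z gives the same grasp; the last joint's range is limited). The gripper opens to 92 mm and grips with 3 to 60 N. Pads are 20 mm wide; open, the fingers measure 128 mm over their backs; the gripper's body (75 mm by 189 mm) begins 69 mm behind the grasp point.
Start: joints at [1.221, 0.468, -0.012, 1.603, 0.006, 1.071, -0.056], TCP at [0.196, -0.62, 0.215] pointing down, gripper open.
Joint ranges: [-2.53, 2.53], [-0.31, 2.02], [-1.57, 1.55], [0.28, 2.44], [-1.29, 4.43], [0.15, 1.84], [-2.92, 2.92]. Speed limits (rad/s): [2.57, 2.57, 3.14, 3.14, 3.14, 3.14, 3.14].

## Interface

Orientations are given as a 3x3 rotation matrix whose columns are the frame's x, y, z axes.
In Python, from station import env, effector, solver, viewer, workorder, search_frame, tip_of gives the robot as it stands. Calls block until the motion is done:
- env.reach(position, orientation): joint-space move of the TCP to a pose.
- env.movel(position, frame=None, rate=0.15): straight line of the TCP; frame=None keeps the orientation; rate is the mean speed in m/s.
- env.goto_joints(angles): joint-space move.
- effector.release() and effector.grasp(squeeze=None): open the fingers fully, or close them until they stop; squeeze is the grip in N (None keeps the last).
- env.pause(seconds).
- solver.inverse_kinematics(position, orientation): joint angles nearest the present ones, or None.
- env.sense(): the state.
- viewer.read_camera(name): name is "scene" or "top"; returns (picture, depth): 384x512x3 uint8, red, green, blue; 384x512 float32, m along the optical axis (not along the pixel's ray), 0 where there is no reading.
- viewer.camera_info(name): a dict with "intrinsics" (3x3 intrinsics, pixels), "eye" and "rotation" of the camera in the world. Camera axes: x right, y up, looking along -z (the intrinsics and any distortion apply to the point x, -y, -z); pixel columns grow to the right and rows downward; lengths in m; the calibration is good to about 2 mm. A picture is of the moment at which its call begins. camera_info takes no time and is no camera call.
A pose or a line that the arm cannot do raises env.PlanningError and nothing moves.
- workorder.finish_job(): hands the job in; it is judged then, once.
Trained networks look in the newest picture that a camera, given by its name, has taken for a name from the list of things; names that differ only in an ending like _2 or _b are one class to them, and where a whole thing is asked for, a point or a joint stands for the part that bears it (a point fixed in the world has none). Each returns a list of dicts, best first, with "score" (0 to 1); they miss things now and then, are a little off and sometimes report something else, mostly with a low value. They report only what shows in the picture. A call takes as long as a camera call. They do not tell look-alikes from the thing itself.
- search_frame(camera, name): "at" ([x, y, z] in m, in world coordinates, good to about 4 mm: the middle of the surface that is visible of it).
- tip_of(camera, name): "at" ([x, y, z] in m, in world coordinates, good to about 4 mm: a listed point, or the origin of a listed thing).
The state is a dict: "t": time; "joint_positions": joint angles; "joint_velocities": joint speeds; "tau": joint torques, N m; "ee_pos": TCP position; "tcp_rot": TCP orientation; "wrist_force": force on the tool from outside, world axes, zero at the start; "moment": the same for the moment, N m; "gripper_width": finger opening in m; "grasp_force": force on a finger pad.
Only numpy, scipy, OpenCV 4.12 (cv2) and the standard library are available. Lean on these libraries where they do the work, as an engineer would, in place of code of your own. Each camera call takes 0.05 s, during which the arm holds its last target. There are 200 camera calls.

## Working session

There is one attempt and no reset: what is moved stays moved. The work goes in short steps, each a Python script; the robot and the scene stay as the last script left them, time stands still between calls to the robot, and variables do not carry over. Pictures are saved under pics/ and viewed, at most 11 in all, crops included, and the job is handed in when it is done.

```bash
mkdir -p pics; ls; python3 - <<'E'
from station import env,viewer,search_frame,tip_of
import cv2,numpy as np
for c in("scene","top"):
    im,d=viewer.read_camera(c); cv2.imwrite(f"pics/{c}0.png",im[:,:,::-1]); np.save(f"/tmp/{c}0.npy",d); np.save(f"/tmp/{c}i.npy",im)
    i=viewer.camera_info(c); print(c,{k:np.round(v,3).tolist() if not isinstance(v,str) else v for k,v in i.items()})
    for n in("pail","scale_stand","kitchen_timer","salt_shaker","pill_bottle","matchbox","bail_grip","notch_mid","prong_tips","bail"):
        for f in(search_frame,tip_of):
            try: print(n,f.__name__,[(np.round(r["at"],3).tolist(),round(r["score"],2)) for r in f(c,n)[:3]])
            except Exception as e: print(n,f.__name__,e)
s=env.sense();print(s["t"],s["ee_pos"],s["tcp_rot"],s["gripper_width"])
E
```

```text
pics
scene {'intrinsics': [[375.915, 0.0, 258.447], [0.0, 375.915, 195.051], [0.0, 0.0, 1.0]], 'eye': [-0.12, -1.01, 1.11], 'rotation': [[0.85, 0.34, -0.402], [-0.527, 0.535, -0.66], [-0.009, 0.773, 0.634]]}
pail call [([0.577, 0.205, 0.069], 0.42)]
pail call [([0.548, 0.184, 0.003], 0.68)]
scale_stand call [([0.516, -0.206, 0.228], 0.71)]
scale_stand call []
kitchen_timer call []
kitchen_timer call []
salt_shaker call [([0.568, -0.471, 0.054], 0.61)]
salt_shaker call [([0.578, -0.464, 0.002], 0.75)]
pill_bottle call []
pill_bottle call [([0.549, 0.185, 0.003], 0.65)]
matchbox call []
matchbox call []
bail_grip call [([0.57, -0.473, 0.051], 0.5)]
bail_grip call [([0.432, -0.174, 0.244], 0.23)]
notch_mid call [([0.517, -0.199, 0.228], 0.74)]
notch_mid call [([0.434, -0.174, 0.244], 0.59)]
prong_tips call [([0.514, -0.205, 0.227], 0.57)]
prong_tips call [([0.417, -0.173, 0.243], 0.75)]
bail call []
bail call it knows: bail_grip, kitchen_timer, matchbox, notch_mid, pail, pill_bottle, prong_tips, salt_shaker, scale_stand
top {'intrinsics': [[468.254, 0.0, 254.699], [0.0, 468.254, 189.638
[... 893 characters left out ...]
all [([0.448, 0.155, 0.079], 0.71), ([0.433, 0.355, 0.184], 0.7)]
notch_mid call [([0.492, -0.186, 0.013], 0.66)]
notch_mid call [([0.435, -0.173, 0.247], 0.76)]
prong_tips call [([0.492, -0.188, 0.01], 0.64)]
prong_tips call [([0.411, -0.174, 0.241], 0.89)]
bail call [([0.461, 0.15, 0.08], 0.58), ([0.436, 0.356, 0.184], 0.57), ([0.491, -0.186, 0.007], 0.41)]
bail call it knows: bail_grip, kitchen_timer, matchbox, notch_mid, pail, pill_bottle, prong_tips, salt_shaker, scale_stand
2.0 [ 0.19626736 -0.61968179  0.21459339] [[ 9.53333536e-01  3.01919144e-01 -1.14244244e-05]
 [ 3.01919143e-01 -9.53333534e-01 -5.70664680e-05]
 [-2.81207461e-05  5.09541253e-05 -9.99999998e-01]] 0.09211407012485379
```

View pics/scene0.png

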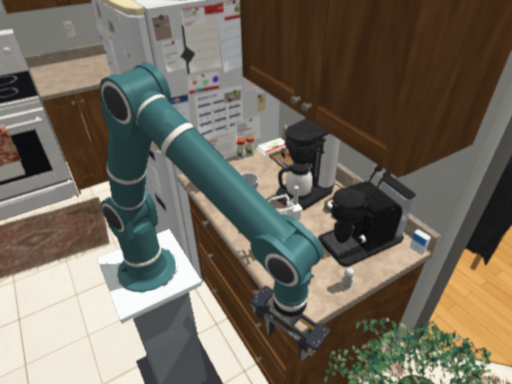

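View pics/top0.png

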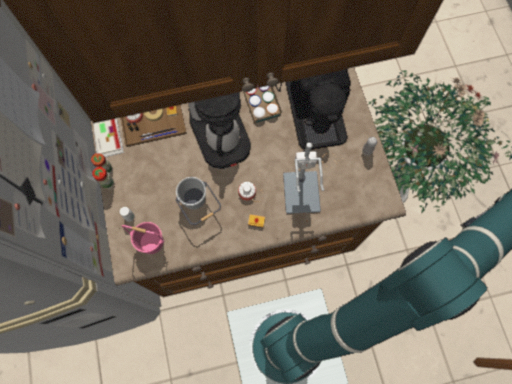

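The top view shows the grey pail at (190,193) with its sleeve at (208,217). The scale yoke is at (310,172), the timer at (247,190), the matchbox at (257,221) and the pink decoy pail at (147,237). In the scene view the arm hides most of this. I'll refine the key poses from depth and check IK with a forward-tilted tool.

View pics/crop0.png

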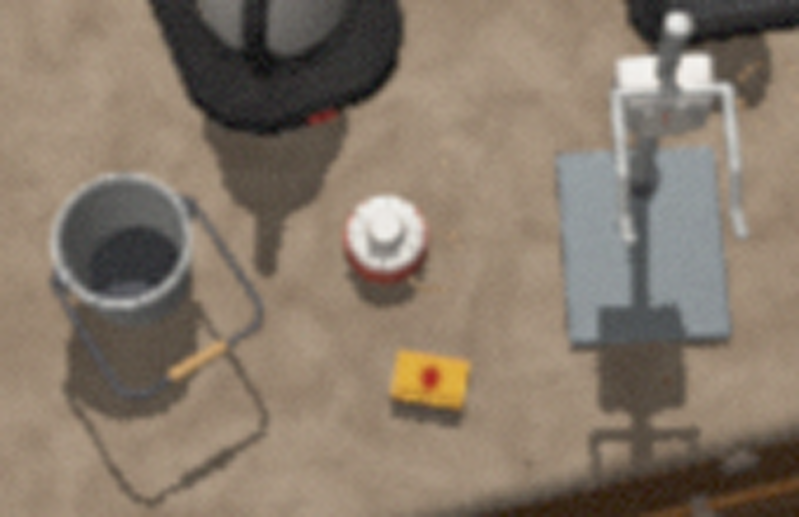

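The crop shows the pail at crop pixel (122,240) with its sleeve at (198,358), and the yoke prongs at (625,165) and (738,160) with their tips toward the robot. A tilt of about 20° lets fully open fingers clear the rim. I'll fit the pail and scale models, then raise the arm and check IK near the sleeve.

```bash
python3 - <<'E'
from h import *
s=np.array([.5499,.1894,.346]);g3=np.array([.452,.1538,.078])
for c in("scene","top"):
    look("pre_"+c,c)
    for n in("bail_grip","pail","notch_mid","prong_tips"):
        print(c,n,[(np.round(r["at"],3).tolist(),round(r["score"],2)) for r in tip_of(c,n)[:3]])
R=frame(s[2],np.radians(22));z=R[:,2]
env.reach(g3-.10*z,R); env.movel(g3-.04*z,R,rate=.15)
for _ in range(4): print(np.round(env.sense()["wrist_force"],2));env.pause(.05)
print(env.sense()["t"],np.round(env.sense()["joint_positions"],2))
look("pre2","top");look("pre2s","scene")
a=cv2.imread("pics/pre2.png")[150:270,150:310];b=cv2.imread("pics/pre2s.png")[110:230,200:360]
cv2.imwrite("pics/pre2c.png",cv2.resize(np.hstack([a,b]),None,fx=2.5,fy=2.5,interpolation=cv2.INTER_CUBIC))
E
```

```text
scene bail_grip [([0.432, 0.356, 0.186], 0.56), ([0.452, 0.155, 0.081], 0.41)]
scene pail [([0.433, 0.355, 0.004], 0.72), ([0.534, -0.197, -0.001], 0.68), ([0.548, 0.184, 0.0], 0.61)]
scene notch_mid [([0.435, -0.173, 0.243], 0.59)]
scene prong_tips [([0.416, -0.171, 0.242], 0.96)]
top bail_grip [([0.448, 0.153, 0.076], 0.58), ([0.433, 0.353, 0.179], 0.46)]
top pail [([0.434, 0.358, 0.002], 0.89), ([0.552, 0.181, -0.0], 0.5)]
top notch_mid [([0.435, -0.174, 0.244], 0.85)]
top prong_tips [([0.412, -0.174, 0.242], 0.76), ([0.58, -0.455, -0.002], 0.58)]
[ 0.8   0.11 -0.12]
[-0.36 -0.05 -0.11]
[ 0.49 -0.04 -0.1 ]
[ 0.32 -0.08  0.3 ]
8.0583 [ 0.21  0.23 -0.68  2.38  0.74  0.26 -0.77]
```

View pics/pre2c.png

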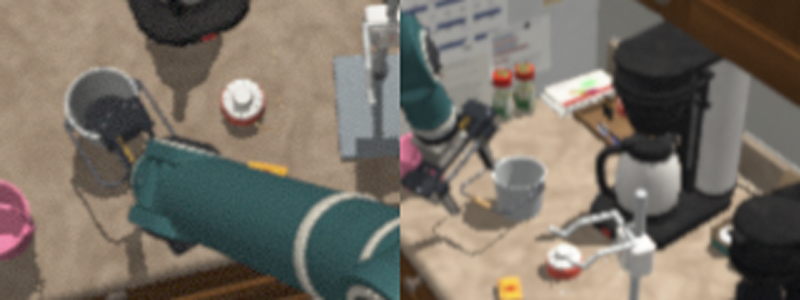

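The open fingers straddle the sleeve at crop pixel (125,150), and the upper finger clears the rim at (125,120). I'll descend, grip lightly, and lift along the arc while watching the wrist force.

```bash
cat >> h.py <<'E'
YAW=.325;U=np.array([np.cos(YAW),np.sin(YAW),0]);T=np.radians(22);RP=frame(YAW,T)
def force(n=10):
    f=[]
    for _ in range(n): f.append(env.sense()["wrist_force"]);env.pause(.01)
    return np.mean(f,0)
E
python3 - <<'E'
from h import *
g3=np.array([.4515,.1538,.078])
env.movel(g3-.04*RP[:,2],RP,rate=.1)
env.movel(g3+.008*RP[:,2],RP,rate=.08)
b=force();print("base",b@U,b[2],b)
effector.grasp(4);s=env.sense();f=force();print("grip",s["gripper_width"],s["grasp_force"],(f-b)@U,f[2]-b[2])
p0=s["ee_pos"];c=0.;cz=0.;ph0=1.58
for k in range(1,9):
    ph=ph0-k*.09
    rel=.105*(np.array([0,0,np.cos(ph)-np.cos(ph0)])+U*(np.sin(ph0)-np.sin(ph)))
    env.movel(p0+rel+c*U+[0,0,cz],RP,rate=.06)
    f=force(6)-b;fu=f@U;c+=np.clip(.0006*fu,-.001,.001) if abs(fu)>.3 else 0
    print(k,round(ph,2),"fu %.2f fz %.2f c %.4f"%(fu,f[2],c),round(env.sense()["gripper_width"],4))
print(env.sense()["t"])
look("sw","top");look("sws","scene")
a=cv2.imread("pics/sw.png")[150:270,150:310];b=cv2.imread("pics/sws.png")[110:230,200:360]
cv2.imwrite("pics/swc.png",cv2.resize(np.hstack([a,b]),None,fx=2.5,fy=2.5,interpolation=cv2.INTER_CUBIC))
for cc in("top","scene"):print([(np.round(r["at"],3).tolist(),round(r["score"],2)) for r in tip_of(cc,"pail")[:3]])
E
```

```text
base -0.0714619187513846 -0.1945311713571821 [ 0.00529236 -0.23950869 -0.19453117]
grip 0.010036337948754302 3.9981896057724953 1.9579969116202722 -0.20542380014561665
1 1.49 fu 1.43 fz 0.04 c 0.0009 0.01
2 1.4 fu -1.00 fz 0.65 c 0.0003 0.0098
3 1.31 fu -0.40 fz 0.08 c 0.0000 0.0096
4 1.22 fu 0.82 fz 0.21 c 0.0005 0.0099
5 1.13 fu -1.87 fz 0.08 c -0.0005 0.01
6 1.04 fu -0.88 fz 0.64 c -0.0010 0.0098
7 0.95 fu -1.61 fz 0.93 c -0.0020 0.0099
8 0.86 fu -1.00 fz 1.32 c -0.0026 0.0099
13.3833
[([0.55, 0.182, 0.001], 0.89), ([0.433, 0.355, 0.002], 0.74)]
[([0.545, 0.18, 0.002], 0.68), ([0.433, 0.355, 0.002], 0.57), ([0.531, 0.007, 0.004], 0.39)]
```

View pics/swc.png

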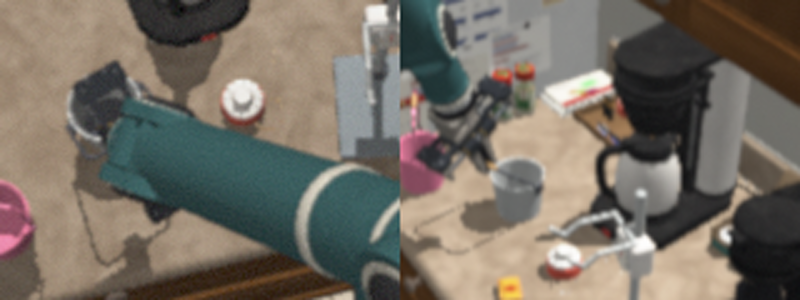

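Both networks still put the pail within a few mm of its place, and the bail is halfway up at crop pixel (490,165). I'll continue the arc with radial force correction.

```bash
python3 - <<'E'
from h import *
b=np.array([0.00529236,-0.23950869,-0.19453117]);Z=np.array([0,0,1.])
s=env.sense();ph0=.86;p0=s["ee_pos"];c=.001;print("grip pt",p0-.008*RP[:,2])
for k in range(1,10):
    ph=max(ph0-k*.1,0.)
    rad=np.cos(ph)*Z-np.sin(ph)*U
    rel=.105*(Z*(np.cos(ph)-np.cos(ph0))+U*(np.sin(ph0)-np.sin(ph)))
    env.movel(p0+rel+c*rad,RP,rate=.06)
    f=force(6)-b;fr=f@rad;c+=np.clip(.0006*fr,-.001,.001) if abs(fr)>.3 else 0
    print(k,round(ph,2),"fu %.2f fz %.2f fr %.2f c %.4f"%(f@U,f[2],fr,c))
s=env.sense();print(s["t"],s["ee_pos"]-.008*RP[:,2],s["gripper_width"])
look("up","top");look("ups","scene")
for n in("pail","bail_grip"):
  for cc in("top","scene"):print(n,[(np.round(r["at"],3).tolist(),round(r["score"],2)) for r in tip_of(cc,n)[:3]])
a=cv2.imread("pics/up.png")[150:270,150:310];b=cv2.imread("pics/ups.png")[110:230,200:360]
cv2.imwrite("pics/upc.png",cv2.resize(np.hstack([a,b]),None,fx=2.5,fy=2.5,interpolation=cv2.INTER_CUBIC))
E
```

```text
grip pt [0.47397943 0.16147901 0.14752739]
1 0.76 fu -0.06 fz 0.23 fr 0.21 c 0.0010
2 0.66 fu 0.53 fz -0.24 fr -0.52 c 0.0007
3 0.56 fu 0.16 fz 0.58 fr 0.41 c 0.0009
4 0.46 fu -0.09 fz 1.45 fr 1.34 c 0.0017
5 0.36 fu -0.15 fz 1.59 fr 1.54 c 0.0027
6 0.26 fu 0.17 fz -3.70 fr -3.62 c 0.0017
7 0.16 fu 0.19 fz -4.48 fr -4.45 c 0.0007
8 0.06 fu 0.28 fz -4.48 fr -4.49 c -0.0003
9 0.0 fu 0.18 fz -4.43 fr -4.43 c -0.0013
16.9083 [0.5494681  0.18693487 0.18360121] 0.009581719299077958
pail [([0.431, 0.356, 0.005], 0.93), ([0.558, 0.183, 0.003], 0.43)]
pail [([0.55, 0.186, 0.003], 0.65), ([0.432, 0.357, 0.004], 0.62)]
bail_grip [([0.432, 0.355, 0.182], 0.69), ([0.423, -0.002, -0.001], 0.65)]
bail_grip [([0.552, 0.188, 0.182], 0.6), ([0.436, 0.357, 0.186], 0.55)]
```

View pics/upc.png

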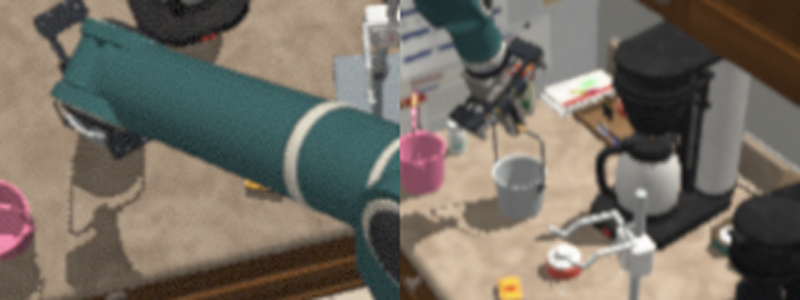

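At crop pixel (520,140) the bail stands upright over the pail, but fz ≈ -4.4 N means the last part of the arc took up the pail's weight. I'll ease it back down until unloaded, open the fingers, and check the pose before the real lift.

```bash
python3 - <<'E'
from h import *
b0=-.19
p=env.sense()["ee_pos"].copy();z0=p[2]
for k in range(14):
    f=force(5);print(k,"dz %.4f fz %.2f fu %.2f"%(p[2]-z0,f[2]-b0,f@U))
    if f[2]-b0>-.7:break
    p[2]-=.0006;env.movel(p,RP,rate=.02)
effector.release();env.pause(.1);f=force();print("open",f)
look("op","top");look("ops","scene")
for n in("pail","bail_grip"):
  for cc in("top","scene"):print(n,[(np.round(r["at"],3).tolist(),round(r["score"],2)) for r in tip_of(cc,n)[:3]])
a=cv2.imread("pics/ops.png")[130:220,210:320]
cv2.imwrite("pics/opc.png",cv2.resize(a,None,fx=6,fy=6,interpolation=cv2.INTER_CUBIC))
d=viewer.read_camera("top")[1];P=cloud("top",d);print(env.sense()["t"])
E
```

```text
0 dz 0.0000 fz -3.82 fu -0.57
1 dz -0.0006 fz -3.01 fu -0.73
2 dz -0.0012 fz -2.41 fu -0.25
3 dz -0.0018 fz 0.47 fu -0.13
open [-0.07607482 -0.01956951 -0.11355054]
pail [([0.433, 0.355, 0.002], 0.84), ([0.548, 0.179, 0.001], 0.55), ([0.42, -0.003, 0.002], 0.33)]
pail [([0.541, 0.181, 0.004], 0.73), ([0.431, 0.355, 0.005], 0.71)]
bail_grip [([0.433, 0.353, 0.186], 0.62)]
bail_grip [([0.554, 0.19, 0.183], 0.58), ([0.436, 0.353, 0.185], 0.36)]
19.9167
```

View pics/opc.png

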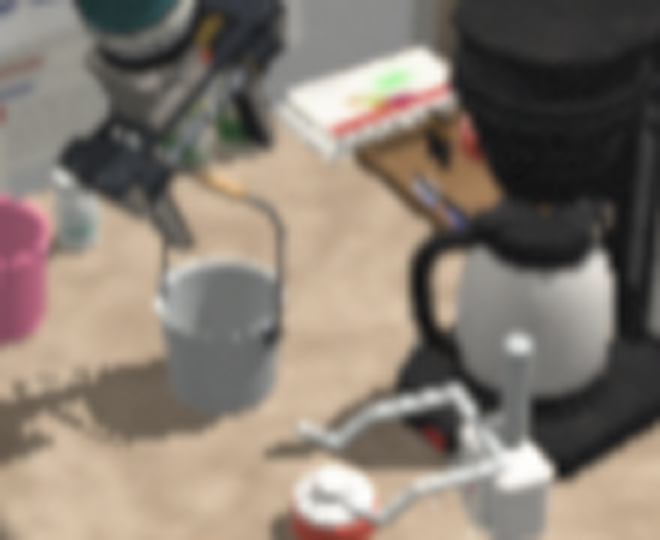

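The fingers are open and the bail stands upright by itself at crop pixel (225,190) over the standing pail. I'll fit the rim to centre the grip, regrasp, lift, and check IK at the scale.

```bash
cat >> h.py <<'E'
YS=-.187;US=np.array([np.cos(YS),np.sin(YS),0]);NS=np.array([-US[1],US[0],0]);NOTCH=np.array([.435,-.172,.230])
def rimfit(c,c0,z0,z1,r=.065):
    P=cloud(c,viewer.read_camera(c)[1]);q=P[(np.linalg.norm(P[...,:2]-c0,axis=-1)<r)&(P[...,2]>z0)&(P[...,2]<z1)]
    from scipy.optimize import least_squares
    o=least_squares(lambda s:np.linalg.norm(q[:,:2]-s,axis=1)-.049,c0,loss="soft_l1",f_scale=.002)
    return o.x,len(q),np.median(q[:,2])
E
python3 - <<'E'
from h import *
for c in("scene","top"):print(c,rimfit(c,[.547,.185],.08,.092))
x=rimfit("scene",[.547,.185],.08,.092)[0]
s=env.sense();p=s["ee_pos"].copy();g=p-.008*RP[:,2]
e=(x-g[:2])@U[:2];print("grip",g,"lean offset along u",e,"lateral",np.cross(U[:2],x-g[:2]))
q=p+np.clip(e,-.008,.008)*.7*U
env.movel(q,RP,rate=.05);effector.grasp(20);f=force();print("grasped",env.sense()["gripper_width"],f)
env.movel(q+[0,0,.01],RP,rate=.02);print(force());env.movel(q+[0,0,.107],RP,rate=.12);f=force();print("lifted",f,env.sense()["t"])
for w in(NOTCH+[0,0,.07]-.045*US,NOTCH+[0,0,.05]-.045*US,NOTCH+[0,0,.05],NOTCH):
  for t in(5,10,15,22):
    R=frame(YS,np.radians(t));j=solver.inverse_kinematics(w+.008*R[:,2],R);print(np.round(w,3),t,None if j is None else np.round(j,2))
E
```

```text
scene (array([0.54228221, 0.18071896]), 57, np.float64(0.08345483104376994))
top (array([0.54719138, 0.18732426]), 29, np.float64(0.08435241473260979))
grip [0.54928001 0.1867868  0.1818549 ] lean offset along u -0.008374744580405068 lateral -0.003619813131416229
grasped 0.009265707960064817 [0.328626   0.363609   1.15757554]
[-0.09142689  0.13553901 -4.80314221]
lifted [ 0.09432674 -0.10123215 -4.62874461] 23.4
[ 0.391 -0.164  0.3  ] 5 [ 1.46 -0.01 -1.08  2.03 -0.03  1.03  0.2 ]
[ 0.391 -0.164  0.3  ] 10 [ 1.37 -0.1  -0.94  2.09 -0.15  0.95  0.32]
[ 0.391 -0.164  0.3  ] 15 [ 1.24 -0.16 -0.77  2.15 -0.24  0.87  0.4 ]
[ 0.391 -0.164  0.3  ] 22 [ 1.01 -0.22 -0.53  2.24 -0.32  0.74  0.48]
[ 0.391 -0.164  0.28 ] 5 [ 1.46  0.03 -1.11  2.06  0.01  0.99  0.16]
[ 0.391 -0.164  0.28 ] 10 [ 1.4  -0.07 -0.98  2.12 -0.12  0.9   0.29]
[ 0.391 -0.164  0.28 ] 15 [ 1.26 -0.13 -0.81  2.18 -0.22  0.81  0.39]
[ 0.391 -0.164  0.28 ] 22 [ 1.03 -0.19 -0.56  2.27 -0.32  0.69  0.48]
[ 0.435 -0.172  0.28 ] 5 [ 1.4   0.21 -1.19  1.97  0.23  1.01 -0.07]
[ 0.435 -0.172  0.28 ] 10 [ 1.44  0.11 -1.15  2.03  0.1   0.9   0.06]
[ 0.435 -0.172  0.28 ] 15 [ 1.41  0.   -1.04  2.09 -0.06  0.79  0.21]
[ 0.435 -0.172  0.28 ] 22 [ 1.23 -0.09 -0.81  2.18 -0.24  0.66  0.39]
[ 0.435 -0.172  0.23 ] 5 [ 1.36  0.32 -1.2   2.03  0.37  0.93 -0.21]
[ 0.435 -0.172  0.23 ] 10 [ 1.41  0.23 -1.18  2.09  0.28  0.8  -0.11]
[ 0.435 -0.172  0.23 ] 15 [ 1.42  0.14 -1.12  2.15  0.14  0.67  0.03]
[ 0.435 -0.172  0.23 ] 22 [ 1.32  0.02 -0.95  2.24 -0.11  0.51  0.27]<stdin>:5: DeprecationWarning: Arrays of 2-dimensional vectors are deprecated. Use arrays of 3-dimensional vectors instead. (deprecated in NumPy 2.0)
```

```bash
cat >> h.py <<'E'
RS=frame(YS,np.radians(20))
def tcp(w): return w+.008*RS[:,2]
E
python3 - <<'E'
from h import *
W=NOTCH+[0,0,.06]-.045*US
env.movel(tcp(W+.14*NS),RS,rate=.13);env.movel(tcp(W),RS,rate=.10);env.pause(.3)
s=env.sense();print(s["t"],s["gripper_width"],force(),"grip",s["ee_pos"]-.008*RS[:,2])
look("w","top");look("ws","scene")
for c in("scene","top"):
    try:print(c,"rim",rimfit(c,(W-[0,0,0])[:2],W[2]-.105,W[2]-.088))
    except Exception as e:print(e)
    for n in("bail_grip","pail","notch_mid","prong_tips"):print(c,n,[(np.round(r["at"],3).tolist(),round(r["score"],2)) for r in tip_of(c,n)[:2]])
a=cv2.imread("pics/w.png")[120:240,210:370];b=cv2.imread("pics/ws.png")[150:270,220:380]
cv2.imwrite("pics/wc.png",cv2.resize(np.hstack([a,b]),None,fx=2.5,fy=2.5,interpolation=cv2.INTER_CUBIC))
E
```

```text
27.3083 0.009196213729397617 [ 0.22059011 -0.01035309 -4.63883305] grip [ 0.39083961 -0.16349422  0.2900445 ]
scene rim (array([ 0.38855192, -0.16837863]), 136, np.float64(0.19056545814764886))
scene bail_grip [([0.432, 0.358, 0.184], 0.49), ([0.39, -0.163, 0.294], 0.46)]
scene pail [([0.432, 0.358, 0.002], 0.92), ([0.389, -0.167, 0.109], 0.79)]
scene notch_mid [([0.414, -0.172, 0.242], 0.23)]
scene prong_tips [([0.417, -0.173, 0.243], 0.84)]
top rim (array([ 0.38908472, -0.1633665 ]), 69, np.float64(0.19161586241075068))
top bail_grip [([0.429, 0.356, 0.184], 0.67)]
top pail [([0.435, 0.358, -0.001], 0.64), ([0.389, -0.169, 0.107], 0.62)]
top notch_mid [([0.434, -0.175, 0.247], 0.84)]
top prong_tips [([0.412, -0.171, 0.241], 0.7), ([0.538, 0.416, 0.002], 0.61)]
```

View pics/wc.png

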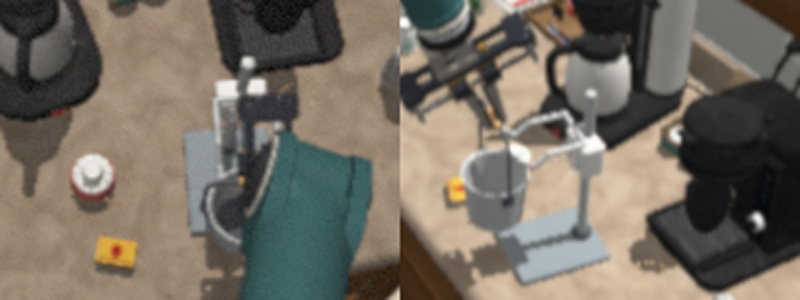

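The pail hangs upright in front of the tips (scene half: pail (495,185), prongs (540,140)), with the rim about 3 mm to the right of the gripper's mid-plane. I'll shift to compensate, move over the notches, and lower under force watch.

```bash
python3 - <<'E'
from h import *
A=NOTCH+.0025*NS;Z=np.array([0,0,1.])
W=A+.06*Z-.045*US
env.movel(tcp(W),RS,rate=.05);env.movel(tcp(A+.06*Z),RS,rate=.07)
b=force(10);print("base",b)
env.movel(tcp(A+.022*Z),RS,rate=.05);f=force(6);print("z.252",f-b)
z=.022;d=0
for k in range(60):
    z-=.001 if (f[2]-b[2])<.5 else .0004
    env.movel(tcp(A+z*Z),RS,rate=.015);f=force(5);df=f-b
    if k%4==0 or df[2]>.4:print("z %.4f dfz %.2f dfu %.2f dfn %.2f"%(.23+z,df[2],df@US,df@NS))
    if df[2]>4.0 or abs(df@US)>2.5 or abs(df@NS)>2.5 or z<-.02:break
print(env.sense()["t"],b[2])
look("n","top");look("ns","scene")
a=cv2.imread("pics/n.png")[120:240,210:370];b=cv2.imread("pics/ns.png")[150:270,220:380]
cv2.imwrite("pics/nc.png",cv2.resize(np.hstack([a,b]),None,fx=2.5,fy=2.5,interpolation=cv2.INTER_CUBIC))
E
```

```text
base [ 0.3598825  -0.15304346 -4.72209784]
z.252 [-0.72944016 -0.15334777 -0.09353619]
z 0.2510 dfz -0.18 dfu -0.40 dfn 0.10
z 0.2470 dfz 0.17 dfu 0.04 dfn -0.15
z 0.2440 dfz 0.64 dfu -0.26 dfn 0.42
z 0.2436 dfz 0.12 dfu -0.79 dfn -0.35
z 0.2396 dfz 0.11 dfu -0.40 dfn 0.05
z 0.2356 dfz 0.10 dfu -0.30 dfn 0.12
z 0.2316 dfz 0.01 dfu -0.56 dfn 0.01
z 0.2276 dfz -0.03 dfu -0.02 dfn 0.26
z 0.2266 dfz 2.34 dfu 0.20 dfn 0.04
z 0.2262 dfz 2.94 dfu 0.68 dfn -0.38
z 0.2258 dfz 4.20 dfu 1.08 dfn 0.17
38.2417 -4.722097843785476
```

View pics/nc.png

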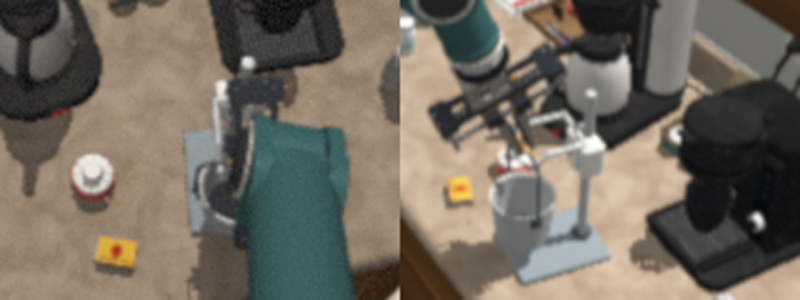

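```bash
python3 -c "
import cv2
a=cv2.imread('pics/ns.png')[180:250,245:310];b=cv2.imread('pics/n.png')[140:210,280:345]
cv2.imwrite('pics/nz.png',cv2.resize(cv2.hconcat([a,b]),None,fx=6,fy=6,interpolation=cv2.INTER_CUBIC))"
```

```text
(no output)
```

View pics/nz.png

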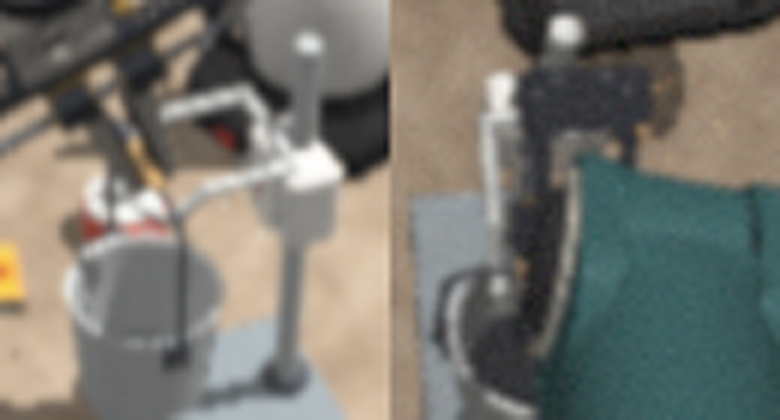

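The wire sits below tip level, and its contact height (0.227) matches the notch bottoms, with the prongs inside the bail legs at (185,210). I'll ease off the rest of the load, open, and retreat.

```bash
python3 - <<'E'
from h import *
A=NOTCH+.0025*NS;Z=np.array([0,0,1.])
env.movel(tcp(A-.0044*Z),RS,rate=.01);f=force(8);print("fz",f)
effector.release();env.pause(.2);print("open",force(6))
p=env.sense()["ee_pos"]
env.movel(p-.03*RS[:,2],RS,rate=.04);print(force(5))
env.movel(p-.10*RS[:,2],RS,rate=.1)
q=env.sense()["ee_pos"];env.movel(q+[-.03,.05,.06],rate=.12)
env.reach([.42,.16,.42],frame(.2,0.))
env.pause(.5);print(env.sense()["t"])
look("f","top");look("fs","scene")
for c in("scene","top"):
    try:print(c,"rim",rimfit(c,A[:2],.115,.138))
    except Exception as e:print(e)
    for n in("bail_grip","pail","kitchen_timer","matchbox","salt_shaker","pill_bottle"):print(c,n,[(np.round(r["at"],3).tolist(),round(r["score"],2)) for r in tip_of(c,n)[:2]])
a=cv2.imread("pics/f.png")[130:230,240:350];b=cv2.imread("pics/fs.png")[170:270,225:335]
cv2.imwrite("pics/fc.png",cv2.resize(np.hstack([a,b]),None,fx=3.6,fy=3.6,interpolation=cv2.INTER_CUBIC))
E
```

```text
fz [ 1.85181987 -0.34967289 -0.32849621]
open [0.19589669 0.14209641 0.32233496]
[ 0.09567639 -0.32269574 -0.16589556]Traceback (most recent call last):
  File "<stdin>", line 8, in <module>
station.PlanningError: the arm cannot follow that straight line within its joint ranges
```

```bash
python3 - <<'E'
from h import *
A=NOTCH+.0025*NS
q=env.sense()["ee_pos"];print(q,env.sense()["t"])
for d in([0,0,.13],[0,0,.08],[.0,0,.05]):
    try: env.movel(q+d,RS,rate=.1);print("ok",d);break
    except env.PlanningError as e:print(d,e)
if env.sense()["ee_pos"][2]>.3:
    env.reach([.42,.16,.42],frame(.2,0.))
env.pause(.4);print(env.sense()["t"])
look("f","top");look("fs","scene")
for c in("scene","top"):
    try:print(c,"rim",rimfit(c,A[:2],.115,.138))
    except Exception as e:print(e)
    for n in("bail_grip","pail","kitchen_timer","matchbox","salt_shaker","pill_bottle"):print(c,n,[(np.round(r["at"],3).tolist(),round(r["score"],2)) for r in tip_of(c,n)[:2]])
a=cv2.imread("pics/f.png")[130:230,240:350];b=cv2.imread("pics/fs.png")[170:270,225:335]
cv2.imwrite("pics/fc.png",cv2.resize(np.hstack([a,b]),None,fx=3.6,fy=3.6,interpolation=cv2.INTER_CUBIC))
E
```

```text
[ 0.40431507 -0.1635652   0.31147646] 41.9667
ok [0, 0, 0.13]
45.0417
scene rim (array([ 0.43358236, -0.17423022]), 185, np.float64(0.12374621788848494))
scene bail_grip [([0.437, -0.169, 0.226], 0.59), ([0.434, 0.355, 0.182], 0.37)]
scene pail [([0.432, -0.175, 0.044], 0.74), ([0.429, 0.358, 0.003], 0.61)]
scene kitchen_timer [([0.534, 0.005, 0.002], 0.61)]
scene matchbox []
scene salt_shaker [([0.579, -0.462, -0.0], 0.52)]
scene pill_bottle [([0.54, 0.413, 0.003], 0.57)]
top rim (array([ 0.4353748 , -0.16767747]), 162, np.float64(0.1258916687604309))
top bail_grip [([0.433, 0.356, 0.184], 0.68), ([0.432, -0.168, 0.223], 0.54)]
top pail [([0.429, 0.355, 0.002], 0.76), ([0.439, -0.175, 0.043], 0.69)]
top kitchen_timer [([0.532, -0.002, 0.001], 0.56), ([0.434, -0.167, 0.226], 0.43)]
top matchbox []
top salt_shaker []
top pill_bottle [([0.54, 0.418, -0.002], 0.63)]
```

View pics/fc.png

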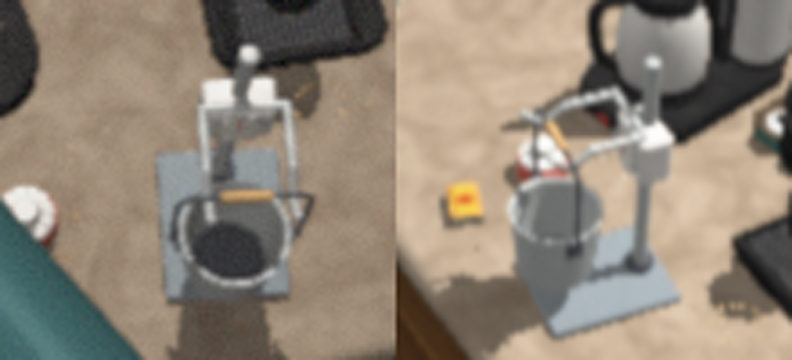

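The pail hangs upright on the yoke with its wire across both prongs (top half: sleeve (247,197), prongs (208,200) and (298,205)). The gripper is clear and the bystanders are in place.

```bash
python3 -c "
from h import *
print(workorder.finish_job())"
```

```text
the job is handed in; nothing more can be done
None
```

The pail hangs upright by its bail in both scale notches, set down gently with the gripper clear, and I handed the job in at about 45 s. One risk: near the end of the upward swing the gripper carried most of the pail's weight, so it may have lifted or shifted a few mm before I set it back down and regrasped.

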